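# Load and close up the bass-bar press

## Robot

A 7-joint arm with a two-finger parallel gripper is mounted at the origin on the work surface. World frame = base frame: x ahead of the robot, y to its left, z up, the work surface at z = 0. Lengths are in mm, angles in rad, forces in N, time in s.
With the tool pointing down it reaches from about 425 to 875 mm from the base axis. Payload 9.9 kg.
Tool frame: the origin (TCP) lies midway between the tips of the shut fingers; the grasp point (between the pads) lies 19 mm behind it; z points along the fingers, y is the line along which they close (so a half turn about z gives the same grasp; the last joint's range is limited). The gripper opens to 85 mm and grips with 20 to 120 N. Pads are 22 mm wide; open, the fingers measure 114 mm over their backs; the gripper's body (76 mm by 85 mm) begins 54 mm behind the grasp point. The pads swing forward as they close: fully open they stand 13 mm farther back than shut.
Start: joints at [1.029, 0.576, 0.025, 1.437, -0.015, 1.129, -0.057], TCP at [298.338, -605.494, 231.289] pointing down, gripper open.
Joint ranges: [-2.76, 2.76], [-0.34, 2.15], [-1.52, 1.57], [0.19, 2.46], [-1.09, 4.23], [0.17, 1.99], [-2.82, 2.82]. Speed limits (rad/s): [2.22, 2.22, 3.01, 3.01, 3.14, 3.14, 3.14].

## Interface

Orientations are given as a rotation vector (axis times angle).
In Python, from workcell import ctrl gives the robot as it stands.
- The arm moves only by the shell command python3 -m jog 'ROWS' [FORCE]. ROWS is JSON, a list of rows, each a list of 5 numbers: the shift along the tool's x, y, z as a fraction of full scale, then the turn about the tool's z as a fraction of full scale, then the opening, from 0 (shut) to 1 (fully open). A call has 1 to 12 rows; each row shifts and turns the commanded pose from where the row before left it, along the tool's axes as they then stand; what a row does not reach is not made up. Full scale, the value 1, is 4 cm for a shift and 60 degrees for a turn. A row lasts 1/12 s, in which the tool goes at most 41.7 mm and 7.16 degrees, less where a joint would pass 70% of its speed; a pose out of reach is approached as far as the arm can. A call with a number of a shift or a turn outside -1 to 1 is refused whole. A call with a gripper value outside its range is refused whole. The fingers move at their own pace and stop on an object; FORCE is the grip in N (left out, the last holds). Time passes only in rows, so rows that do not move let the fingers close. It gives the time, the measured TCP pose, the force, the opening and the grip force at its end, in the units of the state.
- ctrl.observe(): the state, without advancing time (a new reading comes with each control period).
- ctrl.snapshot(name): name is "side" or "top" or "wrist"; returns a dict with "img" (420x560x3 uint8, red, green, blue), "intrinsics" (3x3 intrinsics, pixels), "R" (3x3) and "t" (3): a world point X has camera coordinates R X + t. Camera axes: x right, y down, z forward; pixel columns grow to the right and rows downward; lengths in mm; the calibration is good to about 2 mm. A picture is of the moment at which its call begins. There is no depth.
- ctrl.hand_in(): hands the job in; it is judged then, once.
The state is a dict: "t": time; "joint_pos": joint angles; "joint_velocities": joint speeds; "joint_torque": joint torques, N m; "eef_pos": TCP position; "tool_rot": TCP orientation; "ft_force": force on the tool from outside, world axes, zero at the start; "wrist_torque": the same for the moment, N m; "gripper_width": finger opening in mm; "gripper_force": force on a finger pad.
Only numpy, scipy, OpenCV 4.12 (cv2) and the standard library are available. Lean on these libraries where they do the work, as an engineer would, in place of code of your own. Each camera call takes 0.05 s, during which the arm holds its last target. There are 200 camera calls.

## Task

Lay the roughed spruce bass bar flat, arched side up, on the cork bed of the open drawer, centred and between the four dark corner blocks, and let go of it; then push the drawer fully shut by its front. Last, press the red palm knob of the clamp on top straight down by feel until its spring foot bears on the bar with about 7 N beyond the clamp's own sliding drag of about 10 N (4 N must remain once you let go, and 15 N would crush the bar), and leave the other things where they are.

Things in the scene. Friction and masses are not known exactly. Their poses are not given: they have to be found in the camera images.
- bar: Loose pale spruce bass bar, 190 mm long (its x axis), 22 mm wide (y), flat underneath; the hand-roughed top is arched, roughly 12 mm thick at the ends and some 26 mm in the middle; about 45 g. Origin: centre of the underside, z up. Starts on the cart top, to the robot's right.
- unit: Fixed blue steel press unit, 220 mm deep, 300 mm wide, top at 92 mm height. Origin on the cart top directly under the clamp's axis; x points away from the drawer's front, y along its width. The cabinet's face is 70 mm in front of the axis (x = -70 mm).
- cradle (a point): Centre of the cork bed in the drawer (moves with it), 28 mm above the cart top, where the bed's top is at its lowest setting; axes as unit. The bed, 36 mm by 155 mm, long along y as the bar must lie, is wedged up by an unknown 0 to 6 mm. The drawer front's inner face is 70 mm before it (-x), side walls at y = +-125 mm, rim 32 mm above it. With the drawer shut it is under the clamp.
- block (a point): Middle of the top of one of the four dark wood corner blocks (14 mm in x, 30 mm in y, top 16 mm above cradle), the far left one: 27 mm in x and 95 mm in y from cradle; the others mirror it. The bar lies in the 40 mm wide gap between them; the middle 160 mm of the bed is free for fingers.
- knob_tip (a point): Foremost point of the turned black ebony knob (32 mm wide, 30 mm long) in the middle of the drawer's front, 55 mm above the cart top; moves with the drawer. The front panel is 300 mm wide, from 10 to 86 mm above the cart top, its outer face 30 mm behind this point.
- drawer (a joint): Opening of the drawer in m: 0 shut, grows as it is drawn out towards the robot (to 0.17). Slides with about 2 N drag.
- clamp_top (a point): Centre of the top of the clamp's red palm knob (48 mm wide, flat top 36 mm wide, 20 mm high), about 165 mm above the cart top when raised; moves straight down with the clamp.
- clamp (a joint): Travel of the clamp in m: 0 fully raised, grows downwards, end stop at 0.034. Drag about 10 N holds it where it is left.
- foot: Rubber-faced round foot, 36 mm wide, under the clamp, hidden inside the unit; its underside is 76 mm above this origin, which is at the cart top's height when the clamp is raised. It rides on a spring: 2.5 N per mm, 9 mm of give.
- tailpiece: Bystander: loose rosewood tailpiece, 120 mm by 40 mm by 12 mm, origin under its middle.
- gauge: Bystander: knurled steel neck gauge, 130 mm long, T-shaped, 14 mm thick, lying on the unit's top; origin under its middle.
- weight: Bystander: bronze cylinder, 48 mm across, 55 mm high, standing on the unit's top; origin under its centre.
- glue: Bystander: white glue bottle, 60 mm across, 150 mm high; origin under its centre.
- hammer: Bystander: hammer 200 mm long; lying, origin under its middle.
- fingerboard: Bystander: black ebony blank, 190 by 42 by 12 mm; origin under its middle.
- jar: Bystander: blue ceramic cup, 72 mm across, 95 mm high; origin under its centre.
Mind the look-alikes: they are no part of the job. Of the things that look like the bar, take the one that is farthest to the robot's right at the start.

How it is judged:
By the outcome, as a careful person would: the job done as asked, in the order asked, and still so for the second after the job is handed in, with the robot touching nothing.
It also fails if it takes over 58 s, if anything falls off the work surface, if the arm or the gripper's body presses on something with over 40 N, if the wrist force passes 120 N, or if a joint passes its speed limit or range.

## Working session

There is one attempt and no reset: what is moved stays moved. The work goes in short steps, Python scripts to look and compute and a shell command to move; the robot and the scene stay as the last step left them, time stands still between calls to the robot, and variables do not carry over. Pictures are saved under pics/ and viewed, at most 11 in all, crops included, and the job is handed in when it is done.

```bash
mkdir -p pics; ls; cat > h.py <<'E'
import numpy as np, cv2
from workcell import ctrl
from scipy.spatial.transform import Rotation as Ro
def snap(n,f=None):
    s=ctrl.snapshot(n); s={k:(np.array(v) if k!='x' else v) for k,v in s.items()}
    if f: cv2.imwrite('pics/'+f,s['img'][:,:,::-1])
    return s
def ray(s,p):
    d=s['R'].T@np.linalg.inv(s['intrinsics'])@np.array([p[0],p[1],1.]); c=-s['R'].T@s['t']; return c,d/np.linalg.norm(d)
def onz(s,p,z):
    c,d=ray(s,p); return c+d*(z-c[2])/d[2]
def tri(l):
    A=np.zeros((3,3));b=np.zeros(3)
    for s,p in l:
        c,d=ray(s,p);M=np.eye(3)-np.outer(d,d);A+=M;b+=M@c
    x=np.linalg.solve(A,b); return x
def proj(s,X):
    q=s['intrinsics']@(s['R']@np.array(X,float)+s['t']); return q[:2]/q[2]
E
python3 - <<'E'
from h import *
import pickle
a=snap('top','top0.png');b=snap('side','side0.png');c=snap('wrist','wrist0.png')
pickle.dump((a,b,c),open('s0.pkl','wb'))
o=ctrl.observe();print(o['t'],o['eef_pos'],o['tool_rot'],o['ft_force'])
for s in (a,b,c): print(-s['R'].T@s['t'],s['R'][2])
E
```

```text
pics
0.15 [ 298.18736067 -605.20597562  230.6371262 ] [-3.05850026e+00 -7.12527671e-01  5.01133299e-04] [-0.25624445  0.21804506 -0.13544836]
[ 297.8021396   -44.20739727 1393.55106575] [ 0.19230111  0.01086857 -0.98127578]
[234.54931239 842.19558164 902.02748398] [ 0.25517097 -0.71834495 -0.64720037]
[ 356.34094628 -577.38300993  373.07114749] [-0.23196872 -0.11363815 -0.96606257]
```

View pics/top0.png

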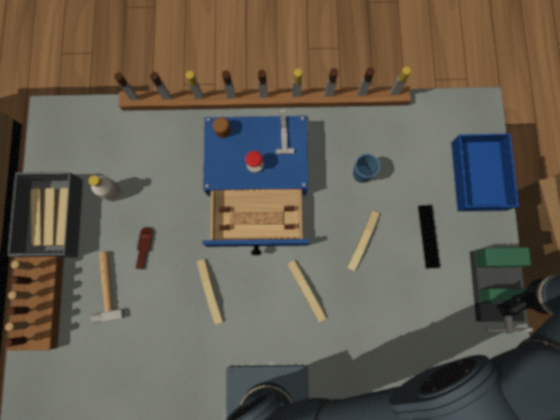

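View pics/side0.png

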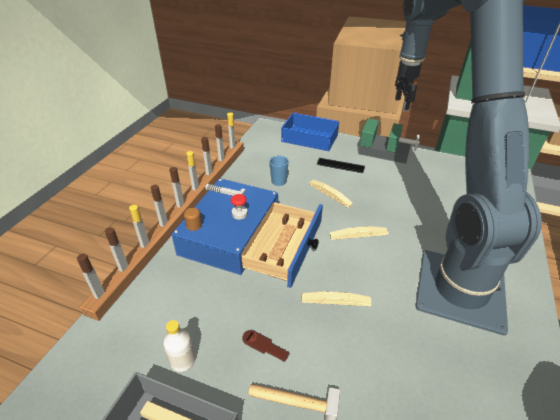

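View pics/wrist0.png

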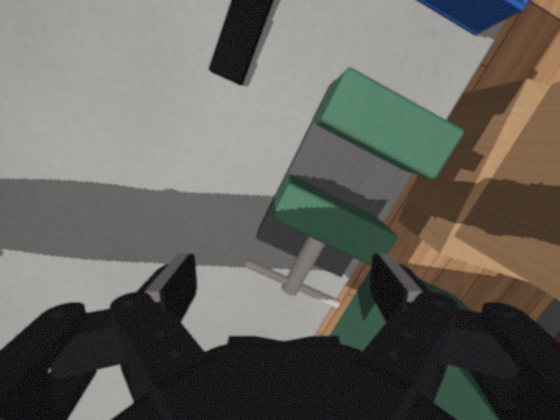

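The top view shows three loose pale bars on the cart, at (364,240), (307,291) and (210,291), and more strips in the dark tray at (50,215). Image right is −y, so the one farthest to the robot's right is (364,240), which is (330,193) in the side view. I'll measure it and confirm it in a crop.

```bash
cat > m.py <<'E'
from h import *
import pickle
a,b,c=pickle.load(open('s0.pkl','rb'))
def mask(s,lo,hi,roi):
    hsv=cv2.cvtColor(s['img'],cv2.COLOR_RGB2HSV); m=cv2.inRange(hsv,lo,hi); k=np.zeros_like(m);x0,y0,x1,y1=roi;k[y0:y1,x0:x1]=m[y0:y1,x0:x1];return k
def blob(m):
    n,l,st,ce=cv2.connectedComponentsWithStats(m); i=1+np.argmax(st[1:,4]); return (l==i),st[i],ce[i]
if __name__=='__main__':
    for n,s,roi in (('top',a,(335,200,395,280)),('side',b,(300,170,360,215))):
        m,st,ce=blob(mask(s,(12,50,110),(35,255,255),roi))
        ys,xs=np.nonzero(m); r=cv2.minAreaRect(np.c_[xs,ys].astype(np.float32)); bx=cv2.boxPoints(r)
        print(n,st,ce,r)
        for z in (0,12): print(z,[onz(s,q,z)[:2].round(0).tolist() for q in bx])
    ta=cv2.resize(a['img'][200:280,180:400],None,fx=3.4,fy=3.4,interpolation=2)
    tb=cv2.resize(b['img'][170:320,220:400],None,fx=3,fy=3,interpolation=2)
    td=cv2.resize(a['img'][100:265,195:320],None,fx=3.4,fy=3.4,interpolation=2)
    im=np.zeros((600,800,3),np.uint8); im[:272,:748]=ta
    im[272:600,:540]=tb[:328]; 
    cv2.imwrite('pics/crop1.png',im[:,:,::-1])
    im=np.zeros((600,800,3),np.uint8); 
    t=cv2.resize(a['img'][105:260,195:320],None,fx=3.2,fy=3.2,interpolation=2); im[:t.shape[0],:t.shape[1]]=t
    t=cv2.resize(b['img'][170:310,170:325],None,fx=2.5,fy=2.5,interpolation=2); im[:t.shape[0],405:405+t.shape[1]]=t
    cv2.imwrite('pics/crop2.png',im[:,:,::-1])
    # blue unit: contour of top surface, knob etc
    m,st,ce=blob(mask(a,(0,150,120),(6,255,255),(235,140,275,180)));print('redT',st,ce)
    m2,st2,ce2=blob(mask(b,(0,150,120),(6,255,255),(225,185,255,215)));print('redS',st2,ce2); print('red tri',tri([(a,ce),(b,ce2)]))
E
python3 m.py
```

```text
top [347 210  33  61 610] [363.30655738 240.37377049] ((363.4763488769531, 240.20672607421875), (9.692703247070312, 64.59494018554688), 23.45902442932129)
0 [[386.0, -238.0], [562.0, -323.0], [550.0, -349.0], [374.0, -264.0]]
12 [[385.0, -237.0], [560.0, -321.0], [548.0, -347.0], [374.0, -262.0]]
side [309 180  43  28 393] [330.94147583 192.49363868] ((330.9268798828125, 191.97723388671875), (47.835121154785156, 9.321907043457031), 31.32869529724121)
0 [[559.0, -322.0], [557.0, -378.0], [373.0, -285.0], [380.0, -235.0]]
12 [[555.0, -306.0], [553.0, -362.0], [372.0, -270.0], [378.0, -221.0]]
redT [247 152  14  15 156] [253.68589744 158.99358974]
redS [232 194  14  12 124] [238.10483871 199.44354839]
red tri [677.70129013  23.92489142 149.62652067]
```

View pics/crop1.png

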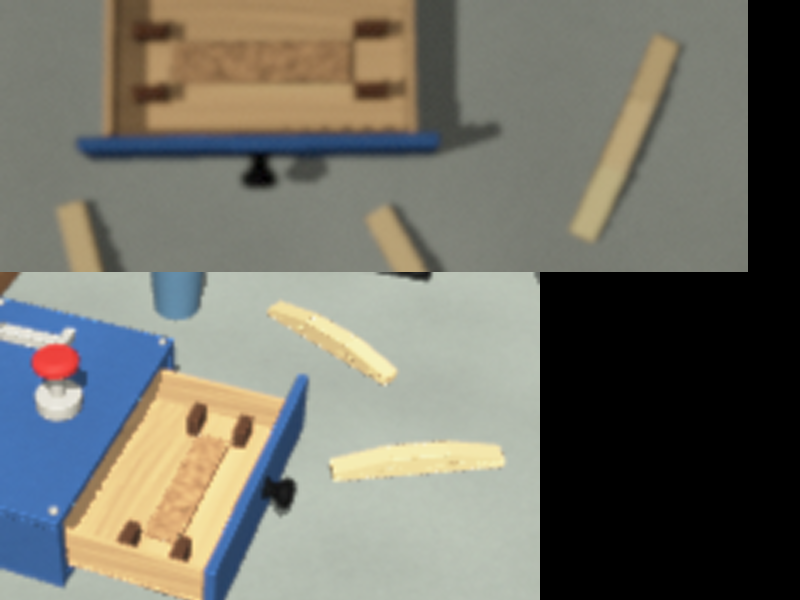

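View pics/crop2.png

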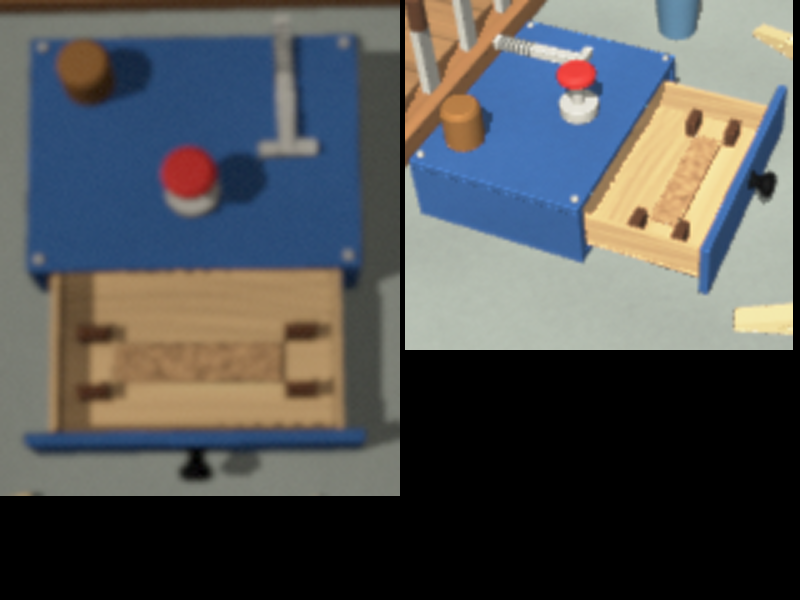

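The crop confirms it: the wanted bar is the one at top (364,240), the rightmost of the three arched pale bars. The drawer with the cork bed is at top (257,218). Next: how far to move for wrist looks.

```bash
cat >> h.py <<'E'
def yaw():
    R=Ro.from_rotvec(ctrl.observe()['tool_rot']).as_matrix(); return np.degrees(np.arctan2(R[1,0],R[0,0])),R
def togo(x,y,z,yw=None):
    o=ctrl.observe(); w,R=yaw(); d=R.T@(np.array([x,y,z])-o['eef_pos'])
    print('t',round(o['t'],2),'pos',o['eef_pos'].round(1),'yaw',round(w,2),'tilt',R[:,2].round(4),'q7',round(o['joint_pos'][6],2),'ft',np.round(o['ft_force'],1),'w',round(o['gripper_width'],1))
    print('tool units',(d/40).round(3),'turn units',None if yw is None else round(-((yw-w+180)%360-180)/60,3))
E
python3 - <<'E'
from m import *
print(a['intrinsics'][0,0],b['intrinsics'][0,0],c['intrinsics'][0])
print('bed',onz(a,(257.5,218),30),onz(b,(170+688/2.5-162,170+182/2.5),30))
ec,dc=ray(c,(0,0)); 
def rd(q): return q
# block tops in top/side crops (far left FL, far right FR, near left NL, near right NR)
T=lambda u,v:(195+u/3.2,105+v/3.2)
S=lambda u,v:(170+(u-405)/2.5,170+v/2.5)
for n,p in dict(FL=(96,331),FR=(303,329),NL=(96,391),NR=(303,389)).items(): print(n,onz(a,T(*p),44))
riv=[onz(a,T(*p),92)[:2].round(1).tolist() for p in ((42,46),(343,43),(38,259),(348,255))]; print(riv)
togo(400,-260,230,-26)
E
```

```text
470.02143606041443 394.57504561232037 [289.77655164   0.         283.16584452]
bed [533.64753551  20.2156474   30.        ] [526.9124945  35.380814   30.       ]
FL [561.13432025 114.60155814  44.        ]
FR [559.96754826 -74.8051543   44.        ]
NL [505.62262725 114.22638782  44.        ]
NR [504.55623579 -73.71284376  44.        ]
[[818.9, 160.4], [816.6, -115.6], [618.0, 161.2], [617.0, -115.0]]
t 0.15 pos [ 298.2 -605.2  230.6] yaw 26.23 tilt [-6.0e-04  1.1e-03 -1.0e+00] q7 -0.06 ft [-0.3  0.2 -0.1] w 85.6
tool units [ 6.097 -6.617  0.024] turn units 0.87
```

```bash
python3 -m jog '[[0.61,-0.66,0,0,1],[0.61,-0.66,0,0,1],[0.61,-0.66,0,0,1],[0.61,-0.66,0,0,1],[0.61,-0.66,0,0,1],[0.61,-0.66,0,0,1],[0.61,-0.66,0,0,1],[0.61,-0.66,0,0,1],[0.61,-0.66,0,0,1],[0.61,-0.66,0,0,1]]'; python3 -m jog '[[0,0,0,0.11,1],[0,0,0,0.11,1],[0,0,0,0.11,1],[0,0,0,0.11,1],[0,0,0,0.11,1],[0,0,0,0.11,1],[0,0,0,0.11,1],[0,0,0,0.1,1],[0,0,0,0,1],[0,0,0,0,1]]'; python3 - <<'E'
from h import *
import pickle
pickle.dump(snap('wrist','bar1.png'),open('b1.pkl','wb'));togo(470,-200,230,0)
E
```

```text
t: 0.98
eef_pos: [400.5, -259.1, 231.3]
tool_rot: [3.06, 0.713, -0.0]
ft_force: [0.7, 1.0, 0.3]
gripper_width: 85.2
gripper_force: 0.0
t: 1.82
eef_pos: [400.5, -260.7, 231.2]
tool_rot: [3.062, -0.7, -0.0]
ft_force: [-0.3, 0.2, 0.2]
gripper_width: 85.7
gripper_force: 0.0
t 1.87 pos [ 400.5 -260.7  231.2] yaw -25.74 tilt [-2.e-04  1.e-04 -1.e+00] q7 -1.48 ft [-0.1 -0.3  0.1] w 85.2
tool units [ 0.906 -2.12   0.03 ] turn units -0.429
```

View pics/bar1.png

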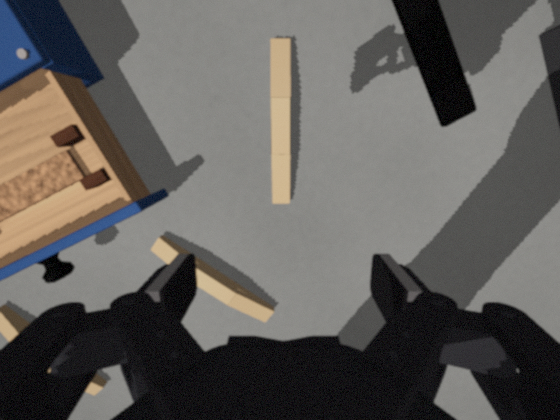

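The bar shows at columns 271–291 and rows 37–203, aligned with tool x. The drawer is at left, with its right blocks at (67,137) and (95,178). Now two wrist views over the drawer, both of which also see the bar.

```bash
python3 -m jog '[[-0.25,-0.81,0,0,1],[-0.25,-0.81,0,0,1],[-0.25,-0.81,0,0,1],[-0.25,-0.81,0,0,1],[-0.25,-0.81,0,0,1],[-0.25,-0.81,0,0,1],[0,0,0,-0.11,1],[0,0,0,-0.11,1],[0,0,0,-0.11,1],[0,0,0,-0.1,1],[0,0,0,0,1],[0,0,0,0,1]]'>/dev/null; python3 - <<'E'
from h import *
import pickle
pickle.dump(snap('wrist','d1.png'),open('d1.pkl','wb'));togo(470,-200,230,0)
E
python3 -m jog '[[0,-0.75,0,0,1],[0,-0.75,0,0,1],[0,-0.75,0,0,1],[0,-0.75,0,0,1],[0,0,0,0,1],[0,0,0,0,1],[0,0,0,0,1]]'; python3 - <<'E'
from h import *
import pickle
d2=snap('wrist','d2.png');pickle.dump(d2,open('d2.pkl','wb'));togo(470,-200,230,0)
d1=pickle.load(open('d1.pkl','rb'))
cv2.imwrite('pics/d12.png',np.hstack([cv2.resize(d['img'][:300],(800,428))[:,:,::-1] for d in (d1,d2)])[:, :] if 0 else np.vstack([d['img'][:290,:,::-1] for d in (d1,d2)]))
E
```

```text
t 2.92 pos [431.7 -60.  231.3] yaw -0.33 tilt [ 1.e-04  1.e-04 -1.e+00] q7 -1.56 ft [ 0.2  0.6 -0.8] w 85.3
tool units [0.978 3.495 0.033] turn units -0.005
t: 3.5
eef_pos: [432.0, 59.7, 231.2]
tool_rot: [3.141, -0.007, -0.0]
ft_force: [0.9, -0.9, -0.6]
gripper_width: 85.3
gripper_force: 0.0
t 3.55 pos [432.   59.2 231.2] yaw -0.29 tilt [-3.e-04 -5.e-04 -1.e+00] q7 -1.85 ft [ 0.4 -1.3 -1.2] w 85.2
tool units [0.982 6.476 0.033] turn units -0.005
```

View pics/d12.png

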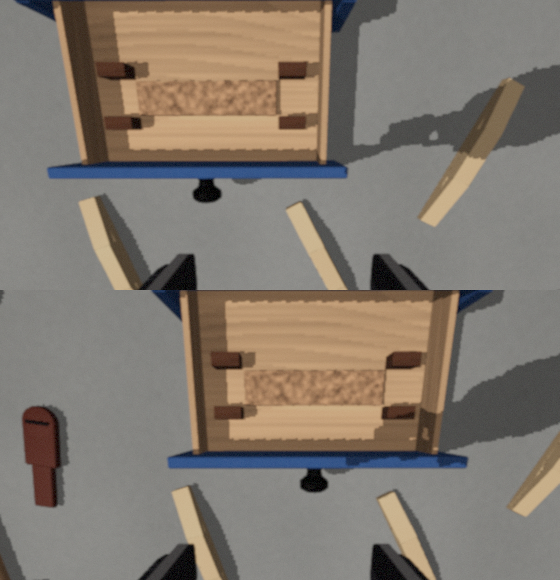

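```bash
cat > n.py <<'E'
from m import *
d1,d2,b1=[pickle.load(open(f+'.pkl','rb')) for f in ('d1','d2','b1')]
def blks(s,roi):
    hsv=cv2.cvtColor(s['img'],cv2.COLOR_RGB2HSV);m=cv2.inRange(hsv,(0,60,20),(14,255,105));k=np.zeros_like(m);x0,y0,x1,y1=roi;k[y0:y1,x0:x1]=m[y0:y1,x0:x1]
    n,l,st,ce=cv2.connectedComponentsWithStats(k); return [st[i].tolist() for i in range(1,n) if 120<st[i,4]<900 ]
B1=blks(d1,(95,50,315,140));B2=blks(d2,(205,50,425,140));print(B1);print(B2)
g=lambda s:cv2.GaussianBlur(cv2.cvtColor(s['img'],cv2.COLOR_RGB2GRAY),(3,3),0)
def sub(r,ix,iy):
    f=lambda a,b,c:(a-c)/(2*(a-2*b+c)); return ix+f(r[iy,ix-1],r[iy,ix],r[iy,ix+1]), iy+f(r[iy-1,ix],r[iy,ix],r[iy+1,ix])
for (x0,x1) in ((145,185),(185,230),(230,272),(145,272)):
    t=g(d1)[85:112,x0:x1]; r=cv2.matchTemplate(g(d2),t,cv2.TM_CCOEFF_NORMED); _,v,_,(ix,iy)=cv2.minMaxLoc(r); q=sub(r,ix,iy)
    p=((x0+x1-1)/2,(85+111)/2); p2=(p[0]+q[0]-x0,p[1]+q[1]-85); print('cork',round(v,3),tri([(d1,p),(d2,p2)]).round(1))
def ends(s,roi):
    m,st,ce=blob(mask(s,(12,60,100),(35,255,255),roi)); ys,xs=np.nonzero(m);r=cv2.minAreaRect(np.c_[xs,ys].astype(np.float32)); return cv2.boxPoints(r),st
e1,st=ends(b1,(255,20,310,215));print(e1.round(1).tolist(),st);e2,st2=ends(d1,(410,60,540,235));print(e2.round(1).tolist(),st2)
for z in (0,12): print(z,[onz(b1,p,z)[:2].round(1).tolist() for p in e1])
E
python3 n.py
```

```text
[[95, 59, 42, 22, 658], [279, 62, 29, 17, 442], [95, 92, 47, 48, 726], [280, 116, 27, 13, 329]]
[[209, 59, 35, 21, 563], [386, 62, 37, 17, 552], [382, 115, 34, 15, 449], [214, 116, 31, 14, 404]]
cork 0.955 [534.8  70.5  29.7]
cork 0.961 [534.6  23.2  29.4]
cork 0.959 [534.3 -25.2  29.2]
cork 0.958 [534.6  22.1  29.4]
[[270.0, 38.0], [290.0, 38.0], [290.0, 203.0], [270.0, 203.0]] [ 270   38   21  166 3245]
[[416.3999938964844, 217.10000610351562], [505.3999938964844, 74.30000305175781], [529.5, 89.30000305175781], [440.5, 232.10000610351562]] [ 418   78  106  148 3592]
0 [[560.6, -322.6], [550.6, -343.3], [374.2, -259.3], [385.7, -235.4]]
12 [[557.3, -321.5], [547.6, -341.6], [376.9, -260.3], [388.1, -237.2]]
```

```bash
cat >> n.py <<'E'
print('---')
for n,p,q in (('FR',(308,62),(423,62)),('FL',(97,62),(210,62)),('NL',(106,116),(214.5,116)),('NR',(307,116),(416,115))): print(n,tri([(d1,p),(d2,q)]).round(1),onz(d1,p,44).round(1),onz(d2,q,44).round(1))
for s,x in ((d1,(138,279)),(d2,(245,385))):
    print([onz(s,(c_,r),29.4)[:2].round(1).tolist() for c_ in x for r in (80,115)])
# knob tip & front face top edge, clamp knob
for s,p in ((d1,(207,202)),(d2,(314,201))): print('tip',onz(s,p,55).round(1))
# bar far end top edge mid / near end from two views (top corners)
print('barend far', tri([(b1,(280,37.5)),(d1,(516,84))]).round(1),'near',tri([(b1,(280.5,203.5)),(d1,(428,222))]).round(1))
m,st,ce=blob(mask(a,(0,150,120),(6,255,255),(235,140,275,180)));ys,xs=np.nonzero(m);print('red', cv2.minEnclosingCircle(np.c_[xs,ys].astype(np.float32)))
for z in (155,165): print(onz(a,ce,z).round(1))
m,st,ce2=blob(mask(b,(0,150,120),(6,255,255),(225,185,255,215)))
for z in (150,155,165): print(onz(b,ce2,z).round(1))
togo(467,-290.5,120,-25.6)
E
python3 n.py | sed -n '/---/,$p'
```

```text
---
FR [567.6 -87.7  42.8] [567.5 -87.6  44. ] [567.2 -87.2  44. ]
FL [570.  135.3  36.7] [568.6 131.   44. ] [568.2 133.6  44. ]
NL [515.5 133.8  38.2] [515.4 130.4  44. ] [515.  132.5  44. ]
NR [514.8 -87.7  39.6] [514.2 -87.4  44. ] [514.9 -85.8  44. ]
[[553.6, 97.6], [517.1, 102.5], [552.8, -57.2], [516.2, -56.9]]
[[553.2, 99.8], [516.7, 101.2], [552.5, -54.0], [515.9, -57.1]]
tip [421.7  25.   55. ]
tip [422.5  23.7  55. ]
barend far [ 551.2 -331.4   12.9] near [ 382.7 -249.3   13.5]
red ((253.64285278320312, 159.0), 7.029556751251221)
[676.3  23.7 155. ]
[673.3  23.2 165. ]
[677.2  24.4 150. ]
[674.2  29.8 155. ]
[668.3  40.7 165. ]
t 3.55 pos [432.   59.2 231.2] yaw -0.29 tilt [-3.e-04 -5.e-04 -1.e+00] q7 -1.85 ft [ 0.4 -1.3 -1.2] w 85.2
tool units [0.92  8.738 2.785] turn units 0.422
```

Bed top is at z≈29.4. Cradle is at about (534, 22.5), the bar at (467, −290.5) with yaw −26°, and its ends are at z≈13. Moving to the grasp.

```bash
python3 -m jog '[[0.092,0.87,0.14,0,1],[0.092,0.87,0.28,0,1],[0.092,0.87,0.28,0,1],[0.092,0.87,0.28,0,1],[0.092,0.88,0.28,0,1],[0.092,0.88,0.28,0,1],[0.092,0.88,0.28,0,1],[0.092,0.88,0.28,0,1],[0.092,0.87,0.28,0,1],[0.092,0.87,0.28,0,1]]' >/dev/null; python3 -m jog '[[0,0,0,0.11,1],[0,0,0,0.11,1],[0,0,0,0.11,1],[0,0,0,0.099,1],[0,0,0,0,1],[0,0,0,0,1]]'; python3 - <<'E'
from h import *
togo(467,-290.5,5,-26)
E
```

```text
t: 4.88
eef_pos: [467.2, -290.4, 124.9]
tool_rot: [3.062, -0.702, -0.001]
ft_force: [0.3, -0.2, -0.3]
gripper_width: 85.0
gripper_force: 0.0
t 4.88 pos [ 467.2 -290.4  124.9] yaw -25.83 tilt [-5.e-04 -5.e-04 -1.e+00] q7 -1.45 ft [ 0.3 -0.2 -0.3] w 85.0
tool units [-2.000e-03  3.000e-03  2.996e+00] turn units 0.003
```

```bash
python3 -m jog '[[0,0,0.6,0,1],[0,0,0.6,0,1],[0,0,0.6,0,1],[0,0,0.6,0,1],[0,0,0.4,0,1],[0,0,0.2,0,1],[0,0,0,0,1],[0,0,0,0,1]]'; python3 -m jog '[[0,0,0,0,0],[0,0,0,0,0],[0,0,0,0,0],[0,0,0,0,0],[0,0,0,0,0],[0,0,0,0,0],[0,0,0,0,0],[0,0,0,0,0],[0,0,0,0,0],[0,0,0,0,0]]' 30
```

```text
t: 5.55
eef_pos: [467.7, -289.9, 5.2]
tool_rot: [-3.062, 0.703, 0.0]
ft_force: [0.7, 0.5, 0.2]
gripper_width: 85.3
gripper_force: 0.0
t: 6.38
eef_pos: [468.1, -289.6, 5.4]
tool_rot: [3.062, -0.704, 0.001]
ft_force: [-1.1, 0.7, 6.5]
gripper_width: 21.5
gripper_force: 30.4
```

```bash
python3 -m jog '[[0,0,-0.3,0,0],[0,0,-0.6,0,0],[0,0,-0.8,0,0],[0,0,-0.8,0,0],[0,0,-0.8,0,0],[0,0,-0.3,0,0],[0,0,0,0,0],[0,0,0,0,0]]'; python3 - <<'E'
from h import *
togo(534,22.5,150,89.7)
E
```

```text
t: 7.05
eef_pos: [468.1, -289.5, 149.4]
tool_rot: [3.061, -0.704, 0.002]
ft_force: [-0.1, 0.2, -2.0]
gripper_width: 21.3
gripper_force: 29.5
t 7.05 pos [ 468.1 -289.5  149.4] yaw -25.9 tilt [ 1.3e-03 -5.0e-04 -1.0e+00] q7 -1.46 ft [-0.1  0.2 -2. ] w 21.3
tool units [-1.924 -7.736 -0.017] turn units -1.927
```

```bash
python3 -m jog '[[0,0,0,-0.06,0],[0,0,0,-0.11,0],[0,0,0,-0.11,0],[0,0,0,-0.11,0],[0,0,0,-0.11,0],[0,0,0,-0.11,0],[0,0,0,-0.11,0],[0,0,0,-0.11,0],[0,0,0,-0.11,0],[0,0,0,-0.11,0],[0,0,0,-0.11,0],[0,0,0,-0.11,0]]'>/dev/null;python3 -m jog '[[0,0,0,-0.11,0],[0,0,0,-0.11,0],[0,0,0,-0.11,0],[0,0,0,-0.11,0],[0,0,0,-0.11,0],[0,0,0,-0.107,0],[0,0,0,0,0],[0,0,0,0,0]]'; python3 - <<'E'
from h import *
togo(534,22.5,150,89.7)
E
```

```text
t: 8.72
eef_pos: [467.2, -289.2, 147.6]
tool_rot: [-2.229, -2.21, -0.0]
ft_force: [0.2, -0.7, 0.5]
gripper_width: 21.4
gripper_force: 29.5
t 8.72 pos [ 467.2 -289.2  147.6] yaw 89.51 tilt [-0.0015  0.0019 -1.    ] q7 0.18 ft [ 0.2 -0.7  0.5] w 21.4
tool units [ 7.806  1.603 -0.047] turn units -0.003
```

```bash
python3 -m jog '[[0.4,0.1,0,0,0],[0.78,0.16,0,0,0],[0.78,0.16,0,0,0],[0.78,0.16,0,0,0],[0.78,0.16,0,0,0],[0.78,0.16,0,0,0],[0.78,0.16,0,0,0],[0.78,0.16,0,0,0],[0.78,0.16,0,0,0],[0.78,0.16,0,0,0],[0.39,0.06,0,0,0],[0,0,0,0,0]]'; python3 -m jog '[[0,0,0.5,0,0],[0,0,0.5,0,0],[0,0,0,0,0],[0,0,0,0,0],[0,0,0,0,0]]' >/dev/null;python3 - <<'E'
from h import *
import pickle
togo(534,22.5,34,89.7)
w=snap('wrist');s=snap('side');t=snap('top');pickle.dump((w,s,t),open('h1.pkl','wb'))
im=np.zeros((600,800,3),np.uint8);im[:280,:560]=w['img'][:280];q=cv2.resize(s['img'][150:310,180:350],None,fx=2,fy=2);im[280:600,:340]=q[:320]
q=cv2.resize(t['img'][180:270,190:330],None,fx=3,fy=3);im[300:570,350:770]=q
cv2.imwrite('pics/hold.png',im[:,:,::-1])
E
```

```text
t: 9.72
eef_pos: [533.7, 27.9, 148.6]
tool_rot: [-2.223, -2.217, -0.003]
ft_force: [0.6, -0.4, -0.7]
gripper_width: 21.5
gripper_force: 29.5
t 10.13 pos [533.6  22.3 109.4] yaw 89.61 tilt [-0. -0. -1.] q7 -0.46 ft [ 0.7 -0.3 -1.1] w 21.6
tool units [0.006 0.011 1.884] turn units -0.002
```

View pics/hold.png

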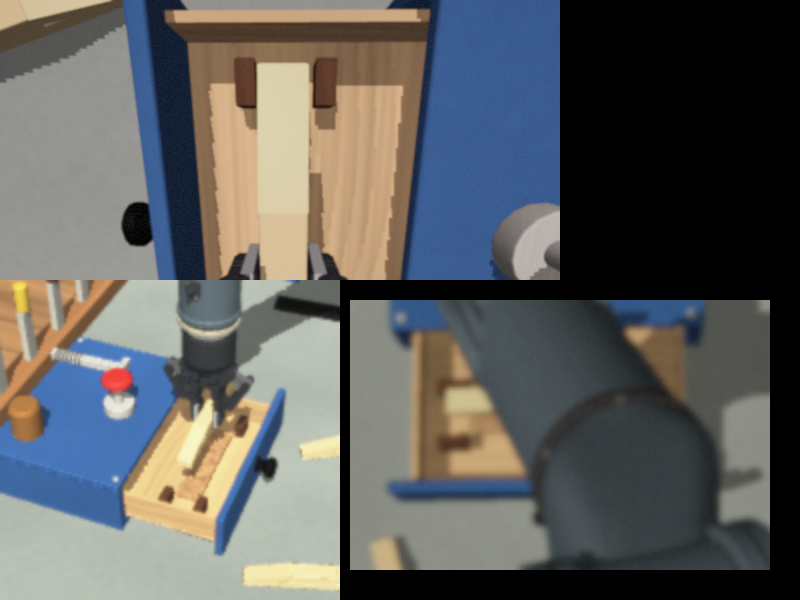

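The bar is held level, arched side up, between the blocks, centred in the wrist view (column 283, against 285.5 for the blocks). Lowering by feel.

```bash
python3 -m jog '[[0,0.03,0.3,0,0],[0,0,0.4,0,0],[0,0,0.4,0,0],[0,0,0.4,0,0],[0,0,0.2,0,0],[0,0,0.1,0,0],[0,0,0,0,0],[0,0,0,0,0]]'; python3 -m jog '[[0,0,0.025,0,0],[0,0,0,0,0]]';  python3 -m jog '[[0,0,0.025,0,0],[0,0,0,0,0]]'
```

```text
t: 10.95
eef_pos: [535.0, 22.7, 37.5]
tool_rot: [2.227, 2.215, 0.001]
ft_force: [0.5, -0.3, -1.0]
gripper_width: 21.6
gripper_force: 29.6
t: 11.12
eef_pos: [535.1, 22.6, 36.6]
tool_rot: [2.227, 2.215, 0.001]
ft_force: [0.7, 0.5, -0.7]
gripper_width: 21.5
gripper_force: 29.6
t: 11.28
eef_pos: [534.8, 22.5, 35.1]
tool_rot: [2.227, 2.215, 0.001]
ft_force: [-0.7, -0.0, -0.4]
gripper_width: 21.3
gripper_force: 29.6
```

```bash
python3 -m jog '[[0,0,0.025,0,0],[0,0,0,0,0]]';  python3 -m jog '[[0,0,0.025,0,0],[0,0,0,0,0]]' | grep -E "pos|ft"
```

```text
t: 11.45
eef_pos: [535.5, 22.5, 34.9]
tool_rot: [2.226, 2.215, 0.002]
ft_force: [-0.9, -0.6, 10.1]
gripper_width: 21.1
gripper_force: 30.9
eef_pos: [536.5, 22.5, 34.8]
ft_force: [-1.2, -1.8, 20.0]
```

```bash
python3 -m jog '[[0,0,-0.05,0,0],[0,0,0,0,0]]' | grep -E "pos|ft";  python3 -m jog '[[0,0,0,0,0.55],[0,0,0,0,0.55],[0,0,0,0,0.55],[0,0,0,0,0.55],[0,0,0,0,0.55],[0,0,0,0,0.55]]'; python3 -m jog '[[0,0,-0.2,0,0.55],[0,0,-0.4,0,0.55],[0,0,-0.7,0,0.55],[0,0,-0.8,0,0.55],[0,0,-0.8,0,0.55],[0,0,-0.8,0,0.55],[0,0,-0.8,0,0.55],[0,0,0,0,0.55]]'; python3 - <<'E'
from h import *
import pickle
togo(380,24,165,89.7)
w=snap('wrist');s=snap('side');pickle.dump((w,s),open('h2.pkl','wb'))
im=np.zeros((600,800,3),np.uint8);im[:280,:560]=w['img'][:280];q=cv2.resize(s['img'][150:310,180:350],None,fx=2,fy=2);im[280:600,:340]=q[:320]
cv2.imwrite('pics/laid.png',im[:,:,::-1])
E
```

```text
eef_pos: [535.0, 22.5, 35.5]
ft_force: [0.6, -0.1, -0.7]
t: 12.28
eef_pos: [534.5, 22.6, 34.8]
tool_rot: [-2.227, -2.216, 0.0]
ft_force: [-0.1, -1.3, 0.6]
gripper_width: 47.3
gripper_force: 0.0
t: 12.95
eef_pos: [537.2, 23.4, 221.4]
tool_rot: [2.223, 2.212, 0.011]
ft_force: [1.0, 0.7, -1.0]
gripper_width: 46.8
gripper_force: 0.0
t 12.95 pos [537.2  23.4 221.4] yaw 89.72 tilt [ 9.2e-03  8.0e-04 -1.0e+00] q7 -0.37 ft [ 1.   0.7 -1. ] w 46.8
tool units [-0.007 -3.943  1.373] turn units 0.0
```

View pics/laid.png

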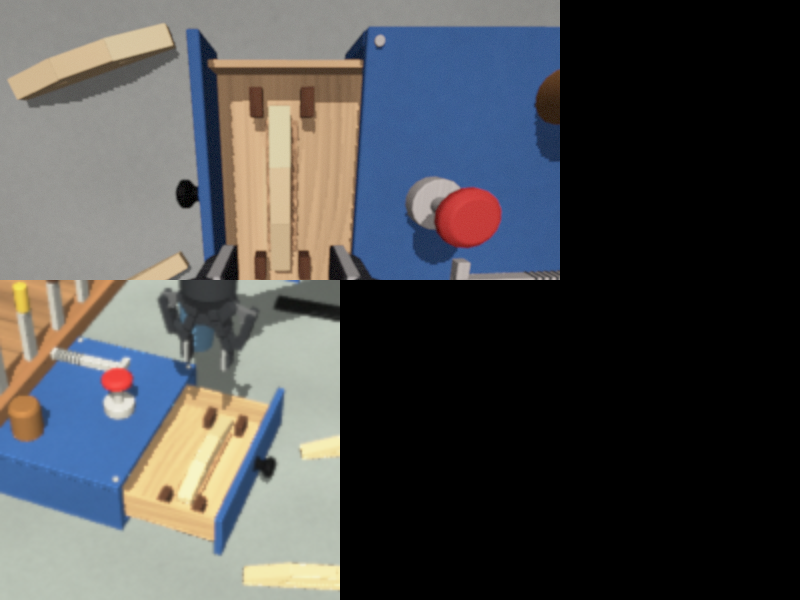

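The bar lies between the four blocks: ends at (280,107) and (284,270), blocks at (257,102), (307,102), (261,264) and (304,264). I'll check the centring numerically.

```bash
python3 - <<'E'
from h import *
import pickle
w,s=pickle.load(open('h2.pkl','rb'))
hsv=cv2.cvtColor(w['img'],cv2.COLOR_RGB2HSV)
for r in (92,98,104,110,114,125,258,262,266): print(r,' '.join(f'{v}' for v in hsv[r,246:320,2]))
E
```

```text
92 136 136 124 105 90 95 92 96 100 98 96 101 102 103 92 86 80 110 132 145 142 146 142 141 143 143 143 145 144 142 140 139 138 137 143 143 138 142 139 139 137 139 141 140 139 140 136 135 134 134 134 134 130 114 83 75 90 90 91 97 94 98 98 104 97 97 96 99 106 118 120 120 120 123
98 135 133 124 105 96 89 94 95 97 99 102 97 100 101 93 84 76 107 132 143 144 140 141 142 143 141 140 143 146 140 139 137 139 139 141 140 142 140 143 139 141 139 141 138 140 139 131 136 132 133 135 133 129 115 83 80 87 90 94 96 94 95 97 98 94 98 97 97 106 119 123 120 125 125
104 210 209 195 158 112 95 91 95 93 98 99 97 97 99 98 86 83 103 131 141 156 185 208 214 213 212 210 212 210 211 208 207 209 210 210 213 210 209 209 209 207 211 210 211 213 212 212 207 208 207 207 206 200 174 122 83 89 93 93 94 94 97 96 100 96 97 97 102 124 160 187 193 197 200
110 210 207 195 163 116 89 91 87 89 89 95 95 98 98 95 88 85 98 126 138 142 155 186 212 220 219 221 220 219 219 220 219 219 219 219 219 219 219 220 219 220 219 219 216 216 212 211 208 209 205 206 205 193 161 112 87 88 90 92 86 90 90 94 97 95 98 96 102 117 154 181 191 197 
[... 716 characters left out ...]
202 202 203 203 203 203 200 185 157 146 177 203 211 211 202 177 123 85 85 92 97 96 96 91 96 92 94 100 131 168 193 198 199 199 202 199 197 197
262 212 213 210 207 202 204 202 188 147 103 88 92 95 95 98 96 96 94 92 86 100 122 132 146 174 198 204 203 202 202 202 203 203 203 203 205 203 203 204 204 203 202 200 185 155 137 150 181 204 210 201 174 122 83 85 93 94 95 94 97 98 93 93 102 129 169 194 203 205 203 203 198 197 196
266 213 212 209 207 204 205 204 192 157 114 91 90 94 94 95 99 99 96 89 84 102 124 133 143 176 198 206 203 203 204 202 204 203 203 204 203 205 205 203 202 203 205 198 185 156 147 173 200 212 210 201 176 122 83 89 89 94 94 94 98 97 94 92 97 114 144 177 199 206 203 200 198 196 194
```

```bash
python3 - <<'E'
from h import *
import pickle
w,s=pickle.load(open('h2.pkl','rb'))
for r,a,b,c,d in ((110,249.6,314.4,267.7,289.7),(262,253.9,310.1,269.5,289.8)):
    A,B=onz(w,(a,r),44),onz(w,(b,r),44);C,D=onz(w,(c,r),42),onz(w,(d,r),42)
    print('blocks',A[:2].round(1),B[:2].round(1),((A+B)/2)[:2].round(1),'bar',C[:2].round(1),D[:2].round(1),((C+D)/2)[:2].round(1))
for p,z in (((280,106.5),42),((280,270.5),42)): print('bar end',onz(w,p,z).round(1))
for p in ((257,87),(257,119),(261,250)): print('blk y',onz(w,p,44).round(1))
togo(535.5,22.5,38,89.7)
E
```

```text
blocks [504.  110.9] [571.8 110.5] [537.9 110.7] bar [522.8 110.9] [546.  110.8] [534.4 110.9]
blocks [503.  -61.8] [570.4 -62.5] [536.7 -62.1] bar [521.6 -62.9] [546.1 -63.2] [533.8 -63. ]
bar end [535.8 114.3  42. ]
bar end [534.1 -74.3  42. ]
blk y [512.4 133.2  44. ]
blk y [511.4 101.9  44. ]
blk y [511.9 -46.4  44. ]
t 13.05 pos [535.2  22.6 216.6] yaw 89.7 tilt [ 0.0032 -0.     -1.    ] q7 -0.37 ft [-0.3 -0.6  0.2] w 47.5
tool units [-3.000e-03 -6.000e-03  4.466e+00] turn units -0.0
```

The bar sits about 3 mm towards the front and 2 mm to the right of the blocks' centre. I'll regrip it and shift it.

```bash
python3 -m jog '[[0,0,0.4,0,0.55],[0,0,0.8,0,0.55],[0,0,0.8,0,0.55],[0,0,0.8,0,0.55],[0,0,0.8,0,0.55],[0,0,0.6,0,0.55],[0,0,0.2,0,0.55],[0,0,0.1,0,0.55],[0,0,0,0,0.55],[0,0,0,0,0.55]]'; python3 -m jog '[[0,0,0,0,0],[0,0,0,0,0],[0,0,0,0,0],[0,0,0,0,0],[0,0,0,0,0],[0,0,0,0,0],[0,0,-0.1,0,0],[0,0,-0.05,0,0],[0.06,0.08,0,0,0],[0,0,0,0,0],[0,0,0,0,0],[0,0,0,0,0]]' 20
```

```text
t: 13.88
eef_pos: [535.1, 22.8, 35.8]
tool_rot: [2.226, 2.216, 0.001]
ft_force: [0.3, -0.2, 0.8]
gripper_width: 47.3
gripper_force: 0.0
t: 14.88
eef_pos: [537.8, 25.0, 40.8]
tool_rot: [-2.227, -2.216, 0.0]
ft_force: [-0.3, 1.0, -0.2]
gripper_width: 21.7
gripper_force: 21.0
```

```bash
python3 -m jog '[[0,0,0.06,0,0],[0,0,0.04,0,0],[0,0,0.02,0,0],[0,0,0,0,0],[0,0,0,0,0]]'; python3 -m jog '[[0,0,0,0,0.55],[0,0,0,0,0.55],[0,0,0,0,0.55],[0,0,0,0,0.55],[0,0,0,0,0.55],[0,0,-0.2,0,0.55],[0,0,-0.5,0,0.55],[0,0,-0.8,0,0.55],[0,0,-0.9,0,0.55],[0,0,-0.9,0,0.55],[0,0,-0.8,0,0.55],[0,0,-0.2,0,0.55]]' >/dev/null;python3 -m jog '[[0,0,0,0,0.55],[0,0,0,0,0.55],[0,0,0,0,0.55],[0,0,0,0,0.55]]'; python3 - <<'E'
from h import *
import pickle
w=snap('wrist');pickle.dump(w,open('h3.pkl','wb'))
hsv=cv2.cvtColor(w['img'],cv2.COLOR_RGB2HSV)
for r in (104,114,125,258,266): print(r,' '.join(f'{v}' for v in hsv[r,240:325,2]))
m=cv2.inRange(hsv,(12,40,190),(35,120,255))
print(hsv[85:125,280,2]); print(hsv[255:279,282,2])
togo(370,24,165,89.7)
E
```

```text
t: 15.3
eef_pos: [538.0, 24.9, 36.2]
tool_rot: [2.227, 2.216, 0.0]
ft_force: [-0.5, -0.0, 3.2]
gripper_width: 21.6
gripper_force: 21.5
t: 16.63
eef_pos: [536.9, 24.8, 206.6]
tool_rot: [-2.226, -2.215, 0.003]
ft_force: [-0.2, -0.5, 0.6]
gripper_width: 47.0
gripper_force: 0.0
104 216 217 217 217 215 214 209 209 206 194 158 112 92 94 93 97 98 100 95 99 97 97 96 80 81 105 132 142 155 187 208 217 218 217 218 219 220 218 220 219 219 219 221 220 219 219 218 219 219 221 219 219 220 220 219 215 210 209 208 207 207 204 188 145 94 89 91 91 95 94 94 99 101 100 98 97 97 100 126 163 187 193 195 198 201
114 216 216 218 217 216 213 210 207 208 197 170 122 90 89 84 88 91 94 100 98 99 98 95 87 76 102 132 140 139 153 185 209 216 218 218 220 220 221 221 219 220 219 220 220 221 220 220 220 221 220 220 220 219 220 216 204 189 189 198 203 208 204 182 133 84 87 91 90 89 91 91 93 94 99 98 98 96 99 109 129 165 187 196 199 203
125 216 217 216 217 216 215 210 209 209 211 215 216 216 216 211 195 165 144 143 141 137 133 131 131 136 136 130 127 151 172 178 180 187 201 213 219 220 220 220 219 220 221 220 220 219 22
[... 528 characters left out ...]
205 204 204 204 190 156 108 93 93 99 97 98 100 98 97 95 80 76 101 125 146 174 201 210 211 210 206 203 204 204 203 204 203 204 204 204 203 204 203 202 204 204 204 197 177 150 141 160 185 194 175 121 86 85 93 92 94 94 98 99 98 101 98 126 168 194 202 201 202 202 201 198 198 196 198
[141 139 138 137 138 141 137 141 137 140 140 137 138 138 147 177 203 216
 218 219 221 220 220 219 220 220 219 220 220 220 220 219 219 221 221 220
 220 221 220 221]
[203 205 204 204 205 204 203 204 203 204 203 203 204 204 204 203 203 204
 201 193 166 143 145 173]
t 16.68 pos [537.1  24.9 206.7] yaw 89.72 tilt [-0.0026 -0.     -1.    ] q7 -0.39 ft [-0.  -0.5 -1.3] w 46.7
tool units [-0.042 -4.174  1.053] turn units 0.0
```

The bar is now centred (284.2 against 284.4 px). Next: shut the fingers, go in front of the knob and push.

```bash
python3 -m jog '[[0,-0.4,0,0,0],[0,-0.8,0,0,0],[0,-0.8,0,0,0],[0,-0.8,0,0,0],[0,-0.8,0,0,0],[0,-0.3,0,0,0],[0,0,0.6,0,0],[0,0,0.8,0,0],[0,0,0.8,0,0],[0,0,0.8,0,0],[0,0,0.7,0,0],[0,0,0.3,0,0]]'; python3 -m jog '[[0,0.1,0,0,0],[0,0.1,0,0,0],[0,0.1,0,0,0],[0,0.1,0,0,0],[0,0.1,0,0,0],[0,0.1,0,0,0]]'
```

```text
t: 17.68
eef_pos: [380.3, 26.0, 44.9]
tool_rot: [-2.224, -2.214, 0.005]
ft_force: [-1.0, -0.0, -0.3]
gripper_width: -0.1
gripper_force: 0.0
t: 18.18
eef_pos: [406.9, 25.5, 48.9]
tool_rot: [2.227, 2.214, 0.002]
ft_force: [0.1, -0.2, 0.5]
gripper_width: -0.3
gripper_force: 0.0
```

```bash
python3 -m jog '[[0,0.05,0.1,0,0],[0,0.1,0,0,0],[0,0.1,0,0,0],[0,0.1,0,0,0]]' | grep -E "pos|ft"; python3 -m jog '[[0,0.15,0,0,0],[0,0.15,0,0,0],[0,0.15,0,0,0],[0,0.15,0,0,0],[0,0.15,0,0,0],[0,0.15,0,0,0],[0,0.15,0,0,0],[0,0.15,0,0,0],[0,0.15,0,0,0],[0,0.15,0,0,0],[0,0.15,0,0,0],[0,0.15,0,0,0]]'| grep -E "pos|ft"
```

```text
eef_pos: [419.4, 25.3, 43.9]
ft_force: [-3.1, 0.1, -0.3]
eef_pos: [492.4, 25.1, 44.1]
ft_force: [-1.8, -0.3, -2.3]
```

```bash
python3 -m jog '[[0,0.15,0,0,0],[0,0.15,0,0,0],[0,0.15,0,0,0],[0,0.15,0,0,0],[0,0.15,0,0,0],[0,0.12,0,0,0],[0,0.1,0,0,0],[0,0.08,0,0,0],[0,0.05,0,0,0],[0,0.05,0,0,0]]'| grep -E "pos|ft"; python3 -m jog '[[0,0.05,0,0,0],[0,0.05,0,0,0],[0,0.05,0,0,0]]'| grep -E "pos|ft"; python3 -m jog '[[0,0.05,0,0,0],[0,0.05,0,0,0]]'| grep -E "pos|ft"
```

```text
eef_pos: [538.0, 25.0, 44.1]
ft_force: [-1.4, 0.2, -1.4]
eef_pos: [543.9, 25.0, 44.2]
ft_force: [-1.4, 0.5, -1.5]
eef_pos: [548.0, 25.0, 44.1]
ft_force: [-2.1, -0.3, -0.1]
```

```bash
python3 -m jog '[[0,0.05,0,0,0],[0,0.05,0,0,0]]'| grep -E "pos|ft"; python3 -m jog '[[0,0.05,0,0,0],[0,0.04,0,0,0]]'| grep -E "pos|ft"
```

```text
eef_pos: [552.1, 25.0, 44.1]
ft_force: [-2.2, 0.8, -0.5]
eef_pos: [553.7, 24.9, 44.0]
ft_force: [-13.0, 1.0, 11.3]
```

The drawer hit its stop at TCP x≈553 with 13 N. Backing off, rising and looking.

```bash
python3 -m jog '[[0,-0.3,0,0,0],[0,-0.5,0,0,0],[0,-0.2,-0.4,0,0],[0,0,-0.8,0,0],[0,0,-0.9,0,0],[0,0,-0.9,0,0],[0,0,-0.9,0,0],[0,0,-0.9,0,0],[0,0,-0.3,0,0],[0,0,0,0,0],[0,0,0,0,0],[0,0,0,0,0]]'| grep -E "pos|ft"; python3 - <<'E'
from m import *
w=snap('wrist');s=snap('side');pickle.dump((w,s),open('h4.pkl','wb'))
togo(677.5,23.5,190,89.7)
im=np.zeros((600,800,3),np.uint8);im[:280,:560]=w['img'][:280];q=cv2.resize(s['img'][150:310,150:350],None,fx=2,fy=2);im[280:600,:400]=q[:320]
cv2.imwrite('pics/shut.png',im[:,:,::-1])
mw,_,cw=blob(mask(w,(0,150,90),(8,255,255),(0,0,560,420)));ms,_,cs=blob(mask(s,(0,150,120),(6,255,255),(225,185,255,215)))
ys,xs=np.nonzero(mw);print(cw,cv2.minEnclosingCircle(np.c_[xs,ys].astype(np.float32)),cs,tri([(w,cw),(s,cs),(a,(253.7,159))]),onz(w,cw,160),onz(w,cw,150))
E
```

```text
eef_pos: [515.2, 24.8, 247.3]
ft_force: [0.8, -0.1, -0.8]
t 22.2 pos [514.9  24.9 246.8] yaw 89.71 tilt [-2.1e-03 -1.0e-04 -1.0e+00] q7 -0.37 ft [ 0.5 -0.6  0.5] w 0.3
tool units [-0.013  4.068  1.412] turn units 0.0
[476.11989686 210.09497207] ((476.2301025390625, 209.94886779785156), 29.378570556640625) [238.13821138 199.4796748 ] [678.00580075  24.18344924 150.54418586] [673.25052047  26.67571233 160.        ] [680.127097    23.95682529 150.        ]
```

View pics/shut.png

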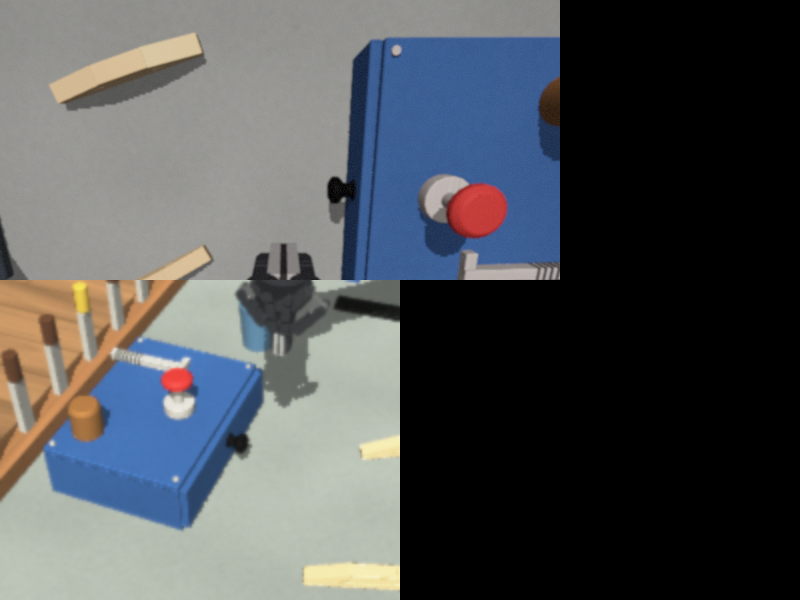

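The drawer is flush and shut (side view, front at (215,460)). The knob's red top is at wrist (476,210), and its centre at (678,24). Going above it.

```bash
python3 -m jog '[[0,0.4,0,0,0],[0,0.8,0,0,0],[0,0.8,0.1,0,0],[0,0.8,0.2,0,0],[0,0.8,0.3,0,0],[0,0.45,0.3,0,0],[0,0,0.2,0,0],[0,0,0.2,0,0],[0,0,0,0,0],[0,0,0,0,0],[0,0,0,0,0],[0,0,0,0,0]]'| grep -E "pos|ft"
```

```text
eef_pos: [677.4, 24.3, 197.3]
ft_force: [0.4, -0.3, 0.2]
```

```bash
python3 -m jog '[[0,0,0.15,0,0],[0,0,0.15,0,0],[0,0,0.15,0,0],[0,0,0.12,0,0],[0,0,0.08,0,0],[0,0,0.05,0,0],[0,0,0,0,0]]'| grep -E "pos|ft"; python3 -m jog '[[0,0,0.05,0,0],[0,0,0.05,0,0]]'| grep -E "pos|ft";python3 -m jog '[[0,0,0.05,0,0],[0,0,0.05,0,0]]'| grep -E "pos|ft";python3 -m jog '[[0,0,0.05,0,0],[0,0,0.05,0,0]]'| grep -E "pos|ft"
```

```text
eef_pos: [677.2, 24.2, 167.4]
ft_force: [0.6, -0.2, 0.4]
eef_pos: [677.7, 24.3, 164.3]
ft_force: [-0.5, -0.0, -0.1]
eef_pos: [677.5, 24.2, 160.3]
ft_force: [-2.6, -0.7, 6.8]
eef_pos: [677.6, 24.3, 156.9]
ft_force: [-1.5, -0.1, 6.7]
```

```bash
for i in 1 2; do :; done; python3 -m jog '[[0,0,0.04,0,0],[0,0,0.04,0,0]]'| grep -E "pos|ft";python3 -m jog '[[0,0,0.04,0,0],[0,0,0.04,0,0]]'| grep -E "pos|ft";python3 -m jog '[[0,0,0.04,0,0],[0,0,0.04,0,0]]'| grep -E "pos|ft"
```

```text
eef_pos: [677.6, 24.3, 153.7]
ft_force: [-2.6, -0.6, 7.2]
eef_pos: [677.6, 24.3, 150.6]
ft_force: [-3.8, -1.3, 7.8]
eef_pos: [677.6, 24.3, 147.4]
ft_force: [-3.0, -0.8, 8.1]
```

```bash
python3 -m jog '[[0,0,0.025,0,0],[0,0,0.025,0,0]]'| grep -E "pos|ft";python3 -m jog '[[0,0,0.025,0,0],[0,0,0.025,0,0]]'| grep -E "pos|ft"
```

```text
eef_pos: [677.6, 24.3, 145.3]
ft_force: [-2.7, 0.2, 6.9]
eef_pos: [677.6, 24.3, 143.6]
ft_force: [-3.5, -0.6, 10.7]
```

```bash
python3 -m jog '[[0,0,0.025,0,0]]'| grep -E "pos|ft";python3 -m jog '[[0,0,0.025,0,0]]'| grep -E "pos|ft"
```

```text
eef_pos: [677.6, 24.3, 142.8]
ft_force: [-4.6, -0.4, 12.4]
eef_pos: [677.6, 24.3, 142.0]
ft_force: [-5.0, -0.3, 14.0]
```

```bash
python3 -m jog '[[0,0,0,0,0]]'| grep -E "pos|ft";python3 -m jog '[[0,0,0,0,0]]'| grep -E "pos|ft";python3 -m jog '[[0,0,0,0,0]]'| grep -E "pos|ft"
```

```text
eef_pos: [677.6, 24.3, 141.9]
ft_force: [-3.9, -0.7, 12.3]
eef_pos: [677.6, 24.2, 141.9]
ft_force: [-3.6, -0.9, 10.9]
eef_pos: [677.6, 24.3, 141.9]
ft_force: [-4.5, -1.2, 11.9]
```

The moving force was 14.0 N against a drag of about 7.3 N, so the spring holds roughly 7 N (about 3 mm × 2.5 N/mm). Letting go upwards.

```bash
python3 -m jog '[[0,0,-0.1,0,0],[0,0,-0.3,0,0],[0,0,-0.6,0,0],[0,0,-0.8,0,0],[0,0,-0.8,0,0],[0,0,-0.3,0,0],[0,0,0,0,0],[0,0,0,0,0],[0,0,0,0,0]]'| grep -E "pos|ft"; python3 - <<'E'
from m import *
w=snap('wrist');s=snap('side');pickle.dump((w,s),open('h5.pkl','wb'))
im=np.zeros((600,800,3),np.uint8);im[:280,:560]=w['img'][:280];q=cv2.resize(s['img'][150:310,150:350],None,fx=2,fy=2);im[280:600,:400]=q[:320]
cv2.imwrite('pics/end.png',im[:,:,::-1]);togo(677,24,240)
E
```

```text
eef_pos: [676.9, 24.0, 255.7]
ft_force: [-0.5, 0.0, -0.2]
t 26.38 pos [676.8  24.  255.2] yaw 89.71 tilt [-2.3e-03 -3.0e-04 -1.0e+00] q7 -0.35 ft [-0.2 -0.  -0.2] w -0.0
tool units [0.    0.006 0.379] turn units None
```

View pics/end.png

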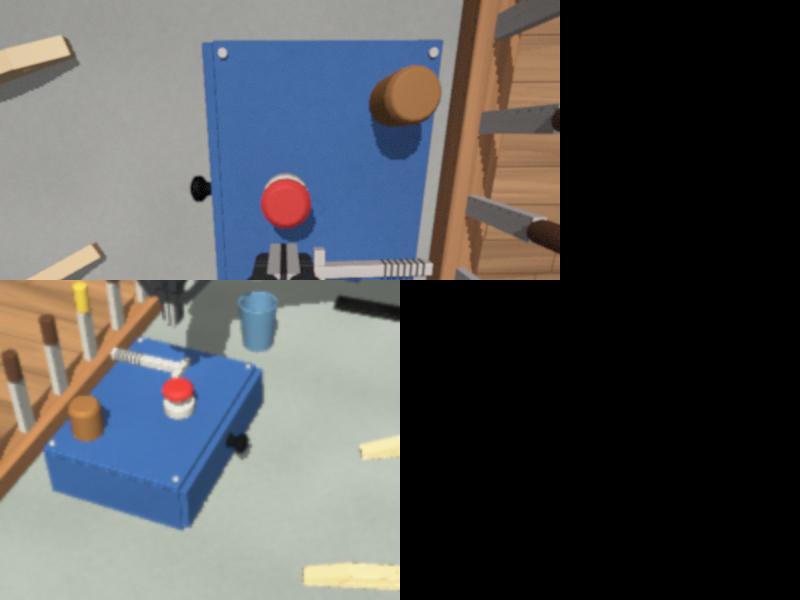

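The clamp stays down (red knob at side (178,388)), the drawer is still shut, and the weight and gauge haven't moved. Handing in.

```bash
python3 -c "
from workcell import ctrl
print(ctrl.hand_in())"
```

```text
the job is handed in; nothing more can be done
None
```

The job is handed in at about 26 s: the bar lies flat and centred on the cork bed, the drawer is fully shut, and the clamp is pressed and stays down with an estimated 7 N on the bar (hand-in gave no verdict).

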